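# Level the balancing stand with its tube key

### The arm

A 6-joint arm with a two-finger parallel gripper is mounted at the origin on a cart in front of the work surface, level with it; the furniture and walls round the work are solid. World frame = base frame: x ahead of the robot, y to its left, z up, the work surface at z = 0. Lengths are in m, angles in degrees, forces in N, time in s.
With the tool pointing down it reaches from about 0.35 to 0.875 m from the base axis. Payload 4.2 kg.
Tool frame: the origin (TCP) lies midway between the tips of the shut fingers; the grasp point (between the pads) lies 19 mm behind it; z points along the fingers, y is the line along which they close (so a half turn about z gives the same grasp; the last joint's range is limited). The gripper opens to 87 mm and grips with 3 to 60 N. Pads are 19 mm wide; open, the fingers measure 117 mm over their backs; the gripper's body (75 mm by 190 mm) begins 51 mm behind the grasp point.
Start: joints at [-53.308, 22.042, 0.453, 0, -68.411, -14.817], TCP at [0.233, -0.58, 0.223] pointing down, gripper open.
Joint ranges: [-179.83, 179.83], [-69.29, 118.12], [-61.27, 80.66], [-181.25, 117.63], [-171.15, -9.14], [-177.46, 177.46]. Speed limits (degrees/s): [159.86, 159.86, 180, 180, 180, 180].

### API

Orientations are given as a 3x3 rotation matrix whose columns are the frame's x, y, z axes.
In Python, from station import r, viewer, finish_job gives the robot as it stands (r), with the cameras (viewer) and the job as plain functions.
- The arm moves only by the shell command python3 steer.py 'ROWS'. ROWS is a JSON list of rows, 1 to 8 of them, each of 7 numbers: the opening from 0.0 (shut) to 1.0 (fully open), then dx, dy, dz in m, then a rotation vector rx, ry, rz in degrees; each row is the pose to reach, as a shift and turn from the pose commanded when the command began, along the tool's axes at that moment; what a row does not reach only later rows make up. A row lasts 1/10 s, in which the tool goes at most 0.05 m and 8.59 degrees, less where a joint would pass 70% of its speed; a pose out of reach is approached as far as the arm can. The fingers move at their own pace and stop on an object; the grip force is fixed at half the most. Time passes only in rows, so rows that do not move let the fingers close. It prints the time, the measured TCP pose, the force, the opening and the grip force at its end.
- r.sense(): the state, without advancing time (a new reading comes with each control period).
- viewer.capture(name): name is "scene" or "top" or "wrist"; returns a dict with "pixels" (384x512x3 uint8, red, green, blue), "z_map" (384x512 float32, m along the optical axis (not along the pixel's ray), 0 where there is no reading), "K" (3x3 intrinsics, pixels), "distortion" ([k1, k2, p1, p2, k3] as OpenCV has them; the pictures are not rectified), "world_from_camera" (4x4, takes a point from camera to world coordinates). Camera axes: x right, y up, looking along -z (the intrinsics and any distortion apply to the point x, -y, -z); pixel columns grow to the right and rows downward; lengths in m; the calibration is good to about 2 mm. A picture is of the moment at which its call begins.
- finish_job(): hands the job in; it is judged then, once.
The state is a dict: "time_s": time; "joints": joint angles; "joint_velocities": joint speeds; "effort": joint torques, N m; "tcp_pos": TCP position; "ee_rot": TCP orientation; "wrist_force": force on the tool from outside, world axes, zero at the start; "moment": the same for the moment, N m; "gripper_width": opening from 0.0 (shut) to 1.0 (fully open); "gripper_force": force on a finger pad.
Only numpy, scipy, OpenCV 4.12 (cv2) and the standard library are available. Lean on these libraries where they do the work, as an engineer would, in place of code of your own. Each camera call takes 0.05 s, during which the arm holds its last target. There are 200 camera calls.

### The job

Level the small balancing stand: push the tube key fully home onto the square stud of its levelling foot, press the foot all the way down, and turn it until the bubble of the stand's spirit level is centred between the two lines. The level only reads true while the foot is pressed right down, so finish holding the key on the stud, still pressing down, with the bubble centred; do not let go. Leave the lug nut and the clip-on weight where they lie.

Things in the scene. Friction and masses are not known exactly. Their poses are not given: they have to be found in the camera images.
- key: loose steel tube key, standing head up. Origin: centre of its underside; z up. Square barrel 40 x 40 mm, 34 high, with a 20 x 20 mm bore (sides along key x, y) open below, 24 deep. Above it a flat head, 33 to 67 mm above the origin, 36 mm along key x and 22 mm thick along key y: grip across the 22 mm, fingertips just above the barrel. Any quarter turn fits the stud. 0.1 to 0.2 kg
- stud_top (a point): centre of the top of the near-upright square stud (leans 0.024 rad until pressed; 17 x 17 mm, 26 high over a 44 mm round flange, chamfered top) at one end of the stand, 65 mm above the shelf, 60 when pressed. Its x and y are parallel to the stud's flats and turn with the screw. Key fully home: key origin 24 mm below this point
- foot_press (a joint): how far the stud end is pressed down against its spring, rad about the pivot 195 mm away: 0 = sprung up, 0.024 = fully down on its stop, 5 mm lower at the stud. Starts moving at about 5 N on the stud, fully down needs about 9 N; springs back when let go
- level_screw (a joint): turn of the foot's screw and stud, rad, positive anticlockwise seen from above, limits +-1.5, stays where left (friction 0.12 N m). Starts at 0.7 to 1.2; level lies within 0.2 of zero, different each time. Turning clockwise lifts the stud end and moves the bubble towards the stud, 16 mm per rad. The key has about 0.2 rad of play on the stud either way
- vial_middle (a point): middle of the spirit level's tube (80 mm long, 16 mm thick, along the plate's length), midway between its two black ring lines, which are 23 mm apart inside. y axis along the tube towards the stud end; axes move with the plate (x across, z up)
- bubble (a point): centre of the pale 16 mm long bubble in the tube; centred when it meets point vial_middle. It runs to the higher end, settling in about 2 s after a movement, at most 31 mm off. With the foot not pressed it stands some 19 mm too far towards the stud; true only at full press
- lug_nut_1: loose lug nut standing on the shelf, 18 x 21 x 24 mm, origin at its underside; bystander
- clip_weight_2: loose grey clip-on wheel weight, 16 x 30 x 15 mm, origin at its underside; bystander
- stand: balancing stand fixed to the shelf, origin under its middle; stud 90 mm along its +y. Steel base 100 x 240 mm (y), a tilting aluminium plate pivoted at the -y end, on it a low spindle and a spirit level; all but the stud lower than 60 mm

How it is judged:
By the outcome, as a careful person would: the job done as asked, in the order asked, and still so for the second after the job is handed in, while the arm keeps its last pose, push and grip.
It also fails if it takes over 69 s, if anything falls off the work surface, if the arm or the gripper's body presses on something with over 40 N, if the wrist force passes 120 N, or if a joint passes its speed limit or range.

## Working session

There is one attempt and no reset: what is moved stays moved. The work goes in short steps, Python scripts to look and compute and a shell command to move; the robot and the scene stay as the last step left them, time stands still between calls to the robot, and variables do not carry over. Pictures are saved under pics/ and viewed, at most 10 in all, crops included, and the job is handed in when it is done.

```bash
mkdir -p pics; ls; python3 - <<'E'
from station import r, viewer, finish_job
import cv2,pickle,numpy as np
d={}
for n in("scene","top"):
    c=viewer.capture(n);d[n]=c;cv2.imwrite(f"pics/{n}0.png",c["pixels"][:,:,::-1])
    print(n,c["K"].tolist(),c["distortion"],np.round(c["world_from_camera"],3).tolist())
pickle.dump(d,open("d0.pkl","wb"))
s=r.sense();print(s)
E
```

```text
pics
station.py
steer.py
scene [[451.6603474902416, 0.0, 244.51117218465535], [0.0, 451.6603474902416, 197.0545493512114], [0.0, 0.0, 1.0]] [-0.01056026  0.          0.          0.          0.        ] [[-0.906, 0.328, -0.268, 0.25], [-0.424, -0.717, 0.554, 0.59], [-0.01, 0.615, 0.788, 0.84], [0.0, 0.0, 0.0, 1.0]]
top [[378.3093965838427, 0.0, 256.9968574338195], [0.0, 378.3093965838427, 193.7391845186557], [0.0, 0.0, 1.0]] [-0.0389459  0.         0.         0.         0.       ] [[0.021, 0.986, -0.168, 0.383], [-1.0, 0.02, -0.01, 0.037], [-0.006, 0.168, 0.986, 0.895], [0.0, 0.0, 0.0, 1.0]]
{'time_s': 0.1, 'joints': array([-5.33065192e+01,  2.20868196e+01,  3.86890000e-01, -2.44362718e-02,
       -6.84115393e+01, -1.48177424e+01]), 'joint_velocities': array([ 0.0644273 , -0.083187  ,  0.1899098 ,  0.1391824 , -0.00452473,
        0.01485682]), 'effort': array([-4.77187477e-04, -3.91689348e+01,  1.87936342e+01,  4.23192725e+00,
        1.34559110e-02, -7.59276963e-05]), 'tcp_pos': array([ 0.23269143, -0.57948275,  0.22156148]), 'ee_rot': array([[-9.28052663e-01, -3.72448039e-01, -8.44491956e-04],
       [-3.72448979e-01,  9.28050930e-01,  1.79692836e-03],
       [ 1.14469104e-04,  1.98217431e-03, -9.99998029e-01]]), 'wrist_force': array([0.67404253, 0.43391347, 0.61265915]), 'moment': array([-0.02718279,  0.00293991, -0.03612659]), 'gripper_force': 0.0, 'gripper_width': 1.0000986304144843}
```

View pics/top0.png

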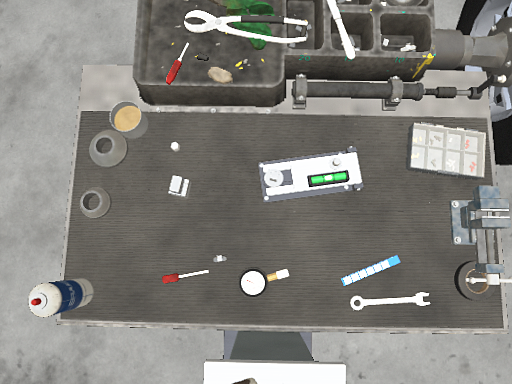

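View pics/scene0.png

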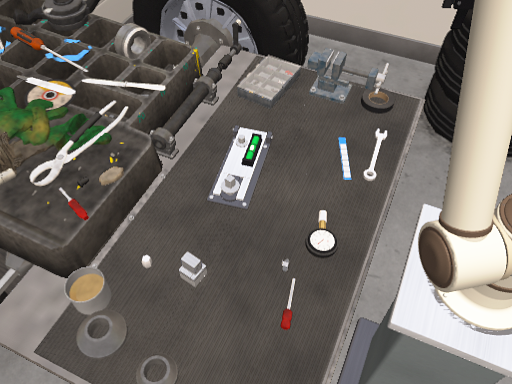

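The top view shows the key at about (179,186), the stand at (311,174) with its stud near (273,179), and small bystanders at (175,146) and (219,259). The scene view shows the key at (193,268) and the stud at (231,182). Next I'll measure these.

```bash
cat > h.py <<'E'
import numpy as np,cv2
def ray(c,uv):
    p=cv2.undistortPoints(np.float64(uv).reshape(-1,1,2),c["K"],c["distortion"]).reshape(-1,2)
    d=np.c_[p[:,0],-p[:,1],-np.ones(len(p))]
    T=c["world_from_camera"];return T[:3,3],d@T[:3,:3].T
def plane(c,uv,z):
    o,d=ray(c,uv);return o+d*((z-o[2])/d[:,2])[:,None]
def cloud(c,u0,u1,v0,v1):
    v,u=np.mgrid[v0:v1,u0:u1];z=c["z_map"][v0:v1,u0:u1].ravel()
    o,d=ray(c,np.c_[u.ravel(),v.ravel()]);P=o+d*z[:,None]
    return P[z>0],c["pixels"][v0:v1,u0:u1].reshape(-1,3)[z>0]
def rect(P):
    (c,s,a)=cv2.minAreaRect((P[:,:2]*1000).astype(np.float32));return np.round(c,1),np.round(s,1),round(a,1),len(P)
E
python3 - <<'E'
import pickle;from h import *
d=pickle.load(open("d0.pkl","rb"))
W={"top":{"key":(160,200,170,204),"stud":(255,295,160,206)},"scene":{"key":(172,215,245,292),"stud":(208,252,165,208)}}
for n in W:
  for k,w in W[n].items():
    P,_=cloud(d[n],*w)
    print(n,k,"zmax",np.round(np.percentile(P[:,2],[5,50,90,98,100]),4))
    for lo,hi in((.02,.04),(.04,.062),(.055,.08),(.062,.08)):
        m=(P[:,2]>lo)&(P[:,2]<hi)
        if m.sum()>5:print(lo,hi,rect(P[m]),P[m].mean(0).round(4))
for n,w in(("top",(240,370,140,210)),("scene",(205,275,120,212))):
    P,C=cloud(d[n],*w);m=(P[:,2]>.006);print(n,"stand",rect(P[m]))
for n in W:
    w,(x0,x1,y0,y1)=n,W[n]["key"];a=W[n]["stud"]
    im=d[n]["pixels"][:,:,::-1]
    f=lambda t:cv2.resize(im[t[2]:t[3],t[0]:t[1]],(390,390),interpolation=cv2.INTER_CUBIC)
    globals()[n]=np.hstack([f((x0,x1,y0,y1)),f(a)])
cv2.imwrite("pics/z.png",cv2.resize(np.vstack([top,scene]),(600,600)))
E
```

```text
top key zmax [-0.0026  0.0007  0.0649  0.0684  0.0705]
0.02 0.04 (array([544.8, 228.2]), array([40.7, 40.2]), 79.4, 125) [0.5386 0.2181 0.0326]
0.04 0.062 (array([539.6, 221.5]), array([17.1, 41.7]), 48.9, 48) [0.539  0.2214 0.0512]
0.055 0.08 (array([544.9, 228. ]), array([22.6, 36.2]), 79.9, 176) [0.5442 0.2272 0.0659]
0.062 0.08 (array([545. , 228.2]), array([22.2, 35.4]), 79.9, 159) [0.5447 0.2278 0.0667]
top stud zmax [-0.0009  0.0113  0.0391  0.0649  0.0691]
0.02 0.04 (array([571.2,  -7.4]), array([74.5, 76.5]), 8.5, 710) [ 0.5707 -0.0077  0.0284]
0.04 0.062 (array([567.6,  10.4]), array([40.4, 39.9]), 59.2, 83) [0.5663 0.0124 0.0434]
0.055 0.08 (array([568.3,   9.5]), array([16.9, 16.7]), 76.5, 62) [0.5676 0.0097 0.0647]
0.062 0.08 (array([568.6,   9.2]), array([16.4, 16.7]), 72.8, 55) [0.5682 0.0094 0.0653]
scene key zmax [-0.0015  0.0018  0.0605  0.0689  0.071 ]
0.02 0.04 (array([542.4, 232.8]), array([41.1, 40.6]), 78.9, 219) [0.5376 0.2426 0.0323]
0.04 0.062 (array([540.6, 240.8]), array([42.1, 18.9]), 18.5, 106) [0.5372 0.2401 0.0514]
0.055 0.08 (array([543.4, 232.9]), array([22.7, 38.1]), 81.0, 231) [0.5411 0.2349 0.066 ]
0.062 0.08 (array([542.6, 232.7]), array([22.5, 36.8]), 79.2, 196) [0.5413 0.234  0.0673]
scene stud zmax [0.0001 0.0214 0.0396 0.0648 0.0708]
0.02 0.04 (array([571. , -17.6]), array([ 75.1, 102.8]), 9.2, 781) [ 0.5682 -0.0184  0.0278]
0.04 0.062 (array([561.5,  17.4]), array([41.9, 31.1]), 41.6, 124) [0.5634 0.0185 0.0465]
0.055 0.08 (array([566.2,  12.2]), array([17.6, 17.8]), 75.5, 72) [0.565  0.0136 0.0635]
0.062 0.08 (array([566.1,  12. ]), array([17.1, 17.8]), 75.5, 50) [0.5658 0.0125 0.0657]
top stand (array([581.7, -80.8]), array([105.2, 244.1]), 9.8, 4026)
scene stand (array([564.9, -76.3]), array([131.2, 238.9]), 9.4, 3093)
```

View pics/z.png

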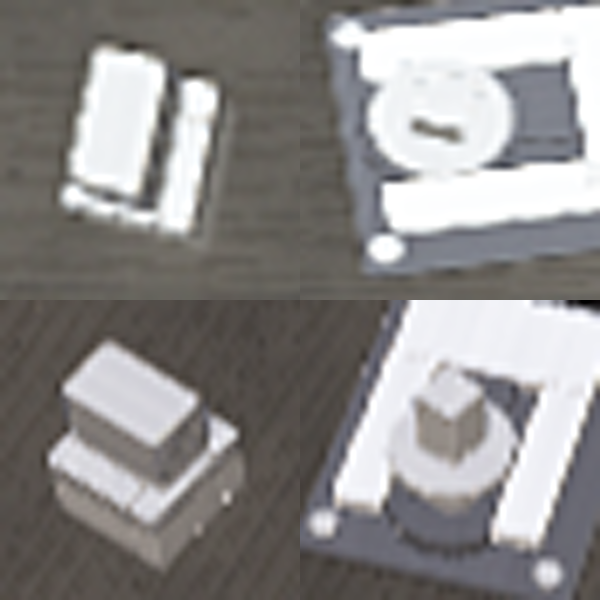

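The key sits upright at about (0.544, 0.230), with its grip line at 79.7°. The stud is at about (0.567, 0.011) with flats at about 75.5°, so the screw is near 1.15 rad. The heights match the given sizes (67 and 65 mm). Next I'll work out the move to hover over the key.

```bash
cat > to.py <<'E'
import sys;from station import r, viewer, finish_job;import numpy as np
from scipy.spatial.transform import Rotation as R
x,y,z,a=map(float,sys.argv[1:5]);s=r.sense();M=s["ee_rot"]
t=np.radians(a);Y=np.array([np.cos(t),np.sin(t),0]);Z=np.array([0,0,-1.]);G=np.c_[np.cross(Y,Z),Y,Z]
print("d",(M.T@(np.array([x,y,z])-s["tcp_pos"])).round(4),"rv",R.from_matrix(M.T@G).as_rotvec(degrees=True).round(2),"j",s["joints"].round(1),"F",s["wrist_force"].round(1),"t",s["time_s"])
E
python3 to.py .5438 .2305 .14 259.7
```

```text
d [-0.5904  0.6357  0.0828] rv [ 5.0000e-02  1.4000e-01 -1.4783e+02] j [-53.3  22.1   0.4  -0.  -68.4 -14.8] F [0.7 0.4 0.6] t 0.1
```

```bash
A='[1,-0.27,0.29,0,0,0,-67]'; python3 steer.py "[[1,-0.034,0.036,0,0,0,-8.4],[1,-0.068,0.072,0,0,0,-16.8],[1,-0.1,0.109,0,0,0,-25],[1,-0.135,0.145,0,0,0,-33.5],[1,-0.169,0.181,0,0,0,-42],[1,-0.2,0.217,0,0,0,-50],[1,-0.236,0.254,0,0,0,-58.5],[1,-0.27,0.29,0,0,0,-67]]"; python3 to.py .5438 .2305 .14 259.7
```

```text
time_s: 0.9
tcp_pos: [0.375, -0.2094, 0.2225]
ee_rot: [[-0.014, -1.0, 0.0], [-1.0, 0.014, 0.0], [-0.0, -0.0, -1.0]]
wrist_force: [1.0, 0.0, 0.7]
gripper_width: 0.998
gripper_force: 0.0
d [-0.4422 -0.1626  0.0825] rv [-1.00e-02 -0.00e+00 -8.05e+01] j [ -7.3   2.6 -25.1  -0.  -62.3   6.5] F [1.  0.  0.7] t 0.9
```

```bash
python3 steer.py "[[1,-0.045,-0.016,0,0,0,-8.3],[1,-0.09,-0.033,0,0,0,-16.6],[1,-0.135,-0.05,0,0,0,-25],[1,-0.18,-0.066,0,0,0,-33],[1,-0.225,-0.083,0,0,0,-41.5],[1,-0.27,-0.1,0,0,0,-50],[1,-0.315,-0.116,0,0,0,-58],[1,-0.36,-0.132,0,0,0,-66]]"; python3 to.py .5438 .2305 .14 259.7
```

```text
time_s: 1.7
tcp_pos: [0.5141, 0.148, 0.2223]
ee_rot: [[0.908, -0.419, -0.001], [-0.419, -0.908, -0.0], [-0.0, 0.0, -1.0]]
wrist_force: [0.6, 0.5, 0.2]
gripper_width: 0.999
gripper_force: 0.0
d [-0.0075 -0.0874  0.0822] rv [  0.02   0.03 -14.47] j [ 33.4  13.3 -12.2  -0.  -64.5  31.8] F [0.6 0.5 0.2] t 1.7
```

```bash
python3 steer.py "[[1,-0.004,-0.045,0.04,0,0,-7.5],[1,-0.0075,-0.0874,0.0822,0,0,-14.47],[1,-0.0075,-0.0874,0.0822,0,0,-14.47],[1,-0.0075,-0.0874,0.0822,0,0,-14.47],[1,-0.0075,-0.0874,0.0822,0,0,-14.47],[1,-0.0075,-0.0874,0.0822,0,0,-14.47]]"; python3 to.py .5438 .2305 .14 259.7; python3 - <<'E'
from station import r, viewer, finish_job;import cv2,pickle,numpy as np;from h import *
c=viewer.capture("wrist");pickle.dump(c,open("w1.pkl","wb"));cv2.imwrite("pics/w1.png",c["pixels"][:,:,::-1])
P,C=cloud(c,0,512,0,384)
m=(abs(P[:,0]-.544)<.05)&(abs(P[:,1]-.23)<.05)
P=P[m]
for lo,hi in((.025,.04),(.058,.08)):
    Q=P[(P[:,2]>lo)&(P[:,2]<hi)];print(lo,len(Q),rect(Q) if len(Q)>5 else"",Q[:,2].mean())
E
```

```text
time_s: 2.3
tcp_pos: [0.5448, 0.2276, 0.1421]
ee_rot: [[0.982, -0.186, 0.002], [-0.186, -0.982, 0.001], [0.002, -0.002, -1.0]]
wrist_force: [0.1, -0.1, -0.1]
gripper_width: 1.0
gripper_force: 0.0
d [-0.0015 -0.0027  0.0021] rv [-0.09 -0.11 -0.44] j [ 38.4  22.5 -11.1   0.  -56.2  40.9] F [ 0.1 -0.1 -0.1] t 2.3
0.025 818 (array([543.7, 230.4]), array([40. , 39.9]), 78.9, 818) 0.03381024186670269
0.058 1150 (array([543.5, 230.5]), array([22.5, 36.7]), 79.6, 1150) 0.06654621440335043
```

View pics/w1.png

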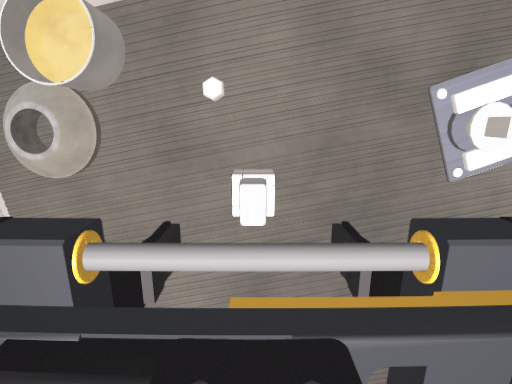

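The wrist view agrees: key at (543.6, 230.5) mm with grip line 79.6°. The stud is visible at (497,127). Next is the descent onto the key.

```bash
python3 steer.py "[[1,-0.0015,-0.0027,0.03,0,0,-0.5],[1,-0.0015,-0.0027,0.06,0,0,-0.5],[1,-0.0015,-0.0027,0.09,0,0,-0.5],[1,-0.0015,-0.0027,0.104,0,0,-0.5],[1,-0.0015,-0.0027,0.104,0,0,-0.5],[1,-0.0015,-0.0027,0.104,0,0,-0.5]]"; python3 to.py .5436 .2305 .037 259.6
```

```text
time_s: 2.95
tcp_pos: [0.5442, 0.2312, 0.0379]
ee_rot: [[0.984, -0.177, 0.002], [-0.177, -0.984, 0.001], [0.002, -0.002, -1.0]]
wrist_force: [-0.3, 1.0, 0.1]
gripper_width: 1.002
gripper_force: 0.0
d [-0.0005  0.0008  0.0009] rv [-0.09 -0.11  0.21] j [ 38.7  29.7 -17.1   0.  -43.1  41.1] F [-0.3  1.   0.1] t 2.95
```

```bash
python3 steer.py "[[0,0,0.0008,0,0,0,0.2],[0,0,0.0008,0,0,0,0.2],[0,0,0.0008,0,0,0,0.2],[0,0,0.0008,0,0,0,0.2],[0,0,0.0008,0,0,0,0.2],[0,0,0.0008,0,0,0,0.2],[0,0,0.0008,0,0,0,0.2],[0,0,0.0008,0,0,0,0.2]]"; python3 to.py .5436 .2305 .037 259.6
```

```text
time_s: 3.75
tcp_pos: [0.5432, 0.2305, 0.0363]
ee_rot: [[0.984, -0.18, -0.0], [-0.18, -0.984, -0.0], [-0.0, 0.0, -1.0]]
wrist_force: [0.0, -0.2, -0.1]
gripper_width: 0.356
gripper_force: 0.0
d [ 0.0004 -0.0001 -0.0007] rv [0.01 0.01 0.05] j [ 38.7  29.7 -17.2   0.  -43.   40.9] F [ 0.  -0.2 -0.1] t 3.75
```

```bash
python3 steer.py "[[0,0,0,0,0,0,0],[0,0,0,0,0,0,0],[0,0,0,0,0,0,0],[0,0,0,0,0,0,0],[0,0,0,-0.03,0,0,0],[0,0,0,-0.06,0,0,0],[0,0,0,-0.1,0,0,0],[0,0,0,-0.1,0,0,0]]"; python3 to.py .567 .011 .14 255.5
```

```text
time_s: 4.55
tcp_pos: [0.5465, 0.2324, 0.1424]
ee_rot: [[0.984, -0.178, 0.011], [-0.179, -0.984, 0.006], [0.009, -0.008, -1.0]]
wrist_force: [1.1, 0.6, -0.8]
gripper_width: 0.248
gripper_force: 30.0
d [0.0596 0.2142 0.0012] rv [-0.47 -0.52  4.22] j [ 38.7  22.6 -11.1   0.1 -55.7  40.9] F [ 1.1  0.6 -0.8] t 4.55
```

```bash
python3 steer.py "[[0,0.013,0.038,0,0,0,1],[0,0.026,0.076,0,0,0,2],[0,0.039,0.114,0,0,0,3],[0,0.052,0.152,0,0,0,4],[0,0.052,0.152,0,0,0,4],[0,0.052,0.152,0,0,0,4],[0,0.052,0.152,0,0,0,4],[0,0.052,0.152,0,0,0,4]]"; python3 to.py .567 .011 .14 255.5; python3 - <<'E'
from station import r, viewer, finish_job;import cv2,pickle,numpy as np;from h import *
c=viewer.capture("wrist");pickle.dump(c,open("w2.pkl","wb"));cv2.imwrite("pics/w2.png",c["pixels"][:,:,::-1])
P,C=cloud(c,0,512,0,384)
m=(abs(P[:,0]-.567)<.02)&(abs(P[:,1]-.011)<.02)&(P[:,2]<.08)
Q=P[m&(P[:,2]>.058)];print(len(Q),rect(Q) if len(Q)>5 else"",Q[:,2].mean())
m=(P[:,2]<.1)&(P[:,2]>.008)&(abs(P[:,0]-.58)<.1)&(P[:,1]<.06);print(rect(P[m]))
E
```

```text
time_s: 5.35
tcp_pos: [0.5669, 0.0726, 0.1361]
ee_rot: [[0.969, -0.246, -0.0], [-0.246, -0.969, 0.0], [-0.0, 0.0, -1.0]]
wrist_force: [-0.8, 0.3, -1.8]
gripper_width: 0.251
gripper_force: 30.0
d [ 0.0153  0.0597 -0.0039] rv [0.   0.02 0.23] j [ 23.5  21.3 -14.1  -0.  -54.6  52.2] F [-0.8  0.3 -1.8] t 5.35
499 (array([566.8,   9.3]), array([17.6, 17.2]), 77.1, 499) 0.06449074670486733
(array([581.5, -73.6]), array([102.2, 228.7]), 9.7, 21236)
```

View pics/w2.png

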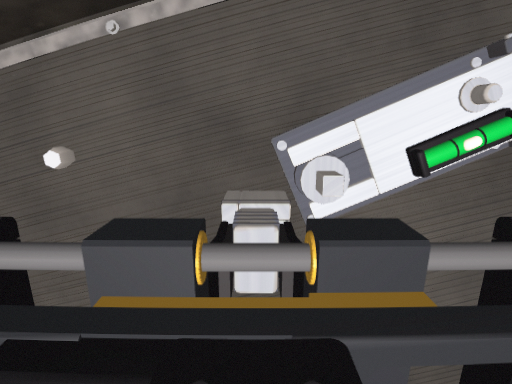

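Stud top appears at (333,184) in the wrist view, and the bubble at (472,143). The key is held squarely. I'll refine the stud top and re-measure its flats.

```bash
python3 - <<'E'
import pickle;from h import *
c=pickle.load(open("w2.pkl","rb"))
P,C=cloud(c,312,352,165,210)
m=(P[:,2]>.058)
for lo in(.06,.063,.064,.0645):
    Q=P[P[:,2]>lo];print(lo,rect(Q),Q.mean(0).round(4))
g=cv2.cvtColor(c["pixels"][160:210,310:355],cv2.COLOR_RGB2GRAY)
cv2.imwrite("pics/s.png",cv2.resize(g,(540,600),interpolation=cv2.INTER_CUBIC))
E
```

```text
0.06 (array([566.8,   9.3]), array([17.6, 17.2]), 77.1, 489) [0.5672 0.0097 0.0646]
0.063 (array([566.6,   9.3]), array([17.5, 16.8]), 76.0, 445) [0.5668 0.0094 0.0649]
0.064 (array([566.7,   9.3]), array([17. , 16.6]), 75.8, 405) [0.5667 0.0095 0.065 ]
0.0645 (array([566.8,   9.4]), array([16.7, 16.5]), 75.8, 322) [0.5667 0.0097 0.0652]
```

View pics/s.png

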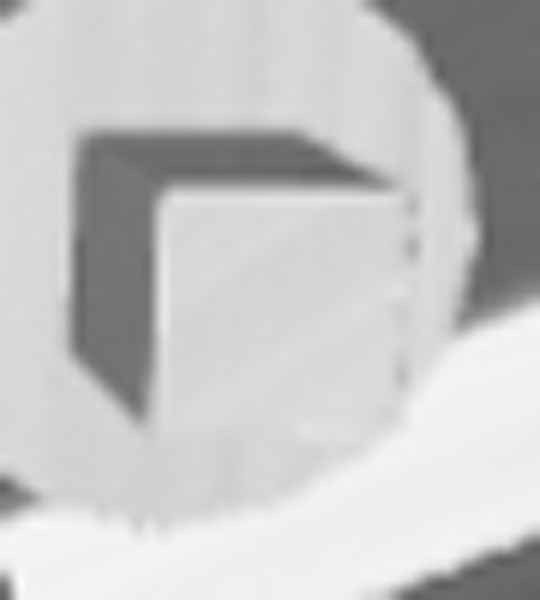

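The stud's top face reads (566.7, 9.4) mm at z = 65 mm, flats 75.8°, which matches the tool yaw. I'll move over it.

```bash
python3 to.py .5665 .0098 .12 255.7; python3 steer.py "[[0,0.0075,0.03,0.005,0,0,0],[0,0.0151,0.0608,0.01,0,0,0],[0,0.0151,0.0608,0.016,0,0,0],[0,0.0151,0.0608,0.016,0,0,0],[0,0.0151,0.0608,0.016,0,0,0],[0,0.0151,0.0608,0.016,0,0,0]]"; python3 to.py .5665 .0098 .104 255.7
```

```text
d [0.0151 0.061  0.0162] rv [0.   0.01 0.04] j [ 23.5  21.3 -14.1  -0.  -54.6  52.2] F [ 0.7  0.3 -2.2] t 5.4
time_s: 6.0
tcp_pos: [0.567, 0.01, 0.1207]
ee_rot: [[0.969, -0.246, 0.001], [-0.246, -0.969, 0.0], [0.001, -0.0, -1.0]]
wrist_force: [0.7, -0.1, -1.9]
gripper_width: 0.252
gripper_force: 30.0
d [-0.0004  0.0004  0.0167] rv [-0.02 -0.04  0.03] j [ 17.4  21.8 -15.9   0.  -52.3  58.3] F [ 0.7 -0.1 -1.9] t 6.0
```

```bash
python3 steer.py "[[0,-0.0004,0,0.008,0,0,0],[0,-0.0004,0,0.014,0,0,0],[0,-0.0004,0,0.018,0,0,0],[0,-0.0004,0,0.021,0,0,0],[0,-0.0004,0,0.024,0,0,0],[0,-0.0004,0,0.027,0,0,0],[0,-0.0004,0,0.027,0,0,0]]"; python3 to.py .5665 .0098 .072 255.7
```

```text
time_s: 6.7
tcp_pos: [0.5659, 0.009, 0.0929]
ee_rot: [[0.969, -0.248, -0.001], [-0.248, -0.969, -0.0], [-0.001, 0.0, -1.0]]
wrist_force: [-0.4, -0.3, -0.8]
gripper_width: 0.253
gripper_force: 30.0
d [ 0.0004 -0.0009  0.0209] rv [ 0.02  0.05 -0.07] j [ 17.3  23.7 -17.7  -0.  -48.7  58.3] F [-0.4 -0.3 -0.8] t 6.7
```

```bash
python3 steer.py "[[0,0,0,0.004,0,0,0],[0,0,0,0.008,0,0,0],[0,0,0,0.012,0,0,0],[0,0,0,0.015,0,0,0],[0,0,0,0.016,0,0,0],[0,0,0,0.017,0,0,0],[0,0,0,0.017,0,0,0]]"; python3 to.py .5665 .0098 .072 255.7;python3 steer.py "[[0,0,0,0.001,0,0,0],[0,0,0,0.002,0,0,0],[0,0,0,0.003,0,0,0],[0,0,0,0.003,0,0,0]]"; python3 to.py .5665 .0098 .072 255.7
```

```text
time_s: 7.4
tcp_pos: [0.5665, 0.0091, 0.077]
ee_rot: [[0.969, -0.248, 0.001], [-0.248, -0.969, -0.0], [0.001, -0.0, -1.0]]
wrist_force: [-2.0, 0.6, 1.9]
gripper_width: 0.25
gripper_force: 30.0
d [-0.0002 -0.0007  0.005 ] rv [-0.01 -0.04 -0.04] j [ 17.3  24.8 -18.6   0.  -46.5  58.3] F [-2.   0.6  1.9] t 7.4
time_s: 7.8
tcp_pos: [0.5668, 0.0096, 0.0741]
ee_rot: [[0.969, -0.248, 0.002], [-0.248, -0.969, 0.001], [0.001, -0.001, -1.0]]
wrist_force: [-2.1, 2.7, 6.5]
gripper_width: 0.246
gripper_force: 30.0
d [-0.0003 -0.0001  0.0021] rv [-0.06 -0.08 -0.03] j [ 17.3  25.  -18.8  -0.  -46.1  58.3] F [-2.1  2.7  6.5] t 7.8
```

```bash
python3 steer.py "[[0,0,0,0.001,0,0,0],[0,0,0,0.002,0,0,0],[0,0,0,0.003,0,0,0],[0,0,0,0.003,0,0,0],[0,0,0,0.003,0,0,0]]"; python3 to.py .5665 .0098 .072 255.7
```

```text
time_s: 8.3
tcp_pos: [0.5672, 0.01, 0.072]
ee_rot: [[0.969, -0.247, 0.003], [-0.247, -0.969, 0.001], [0.003, -0.002, -1.0]]
wrist_force: [-4.4, 3.8, 10.3]
gripper_width: 0.253
gripper_force: 30.0
d [-0.0006  0.0004  0.    ] rv [-0.11 -0.15 -0.01] j [ 17.4  25.2 -18.9  -0.  -45.8  58.3] F [-4.4  3.8 10.3] t 8.3
```

```bash
python3 steer.py "[[0,0,0,0.001,0,0,0],[0,0,0,0.002,0,0,0],[0,0,0,0.002,0,0,0],[0,0,0,0.002,0,0,0]]"; python3 to.py .5665 .0098 .072 255.7
cat > bub.py <<'E'
from station import r, viewer, finish_job;import sys,cv2,pickle,numpy as np;from h import *
c=viewer.capture(sys.argv[1]);pickle.dump(c,open("b.pkl","wb"))
if len(sys.argv)>2:cv2.imwrite(f"pics/{sys.argv[2]}.png",c["pixels"][:,:,::-1])
E
python3 bub.py wrist b1
```

```text
time_s: 8.7
tcp_pos: [0.5681, 0.0102, 0.0717]
ee_rot: [[0.969, -0.247, 0.005], [-0.247, -0.969, 0.001], [0.005, -0.002, -1.0]]
wrist_force: [-4.6, 5.1, 16.4]
gripper_width: 0.249
gripper_force: 30.0
d [-0.0015  0.0008 -0.0003] rv [-0.14 -0.27  0.02] j [ 17.4  25.2 -18.9   0.  -45.6  58.3] F [-4.6  5.1 16.4] t 8.7
```

View pics/b1.png

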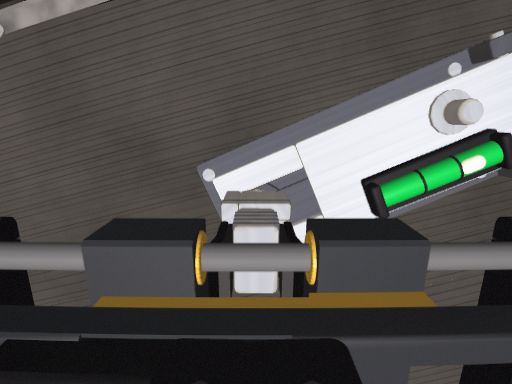

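The force rises with no further travel (z 71.7 mm), so the key is home and the foot is on its stop. The wrist view shows the bubble at (474,163), away from the stud and beyond the far ring at about (458,165). I'll turn clockwise.

```bash
python3 steer.py "[[0,0,0,0,0,0,5],[0,0,0,0,0,0,10],[0,0,0,0,0,0,15],[0,0,0,0,0,0,20],[0,0,0,0,0,0,25],[0,0,0,0,0,0,30],[0,0,0,0,0,0,35],[0,0,0,0,0,0,40]]"; python3 to.py .5665 .0098 .072 215.7;python3 steer.py "[[0,0,0,0,0,0,0],[0,0,0,0,0,0,0],[0,0,0,0,0,0,0],[0,0,0,0,0,0,0],[0,0,0,0,0,0,0],[0,0,0,0,0,0,0],[0,0,0,0,0,0,0],[0,0,0,0,0,0,0]]"; python3 to.py .5665 .0098 .072 215.7
python3 - <<'E'
from station import r, viewer, finish_job;import cv2,numpy as np
a=viewer.capture("top")["pixels"][130:220,230:380,::-1];b=viewer.capture("scene")["pixels"][110:220,190:310,::-1];c=viewer.capture("wrist")["pixels"][:,:,::-1]
f=lambda i:cv2.resize(i,(400,300),interpolation=cv2.INTER_CUBIC)
cv2.imwrite("pics/m.png",np.vstack([np.hstack([f(a),f(b)]),np.hstack([f(c),f(c)*0])]))
E
```

```text
time_s: 9.55
tcp_pos: [0.5686, 0.01, 0.0718]
ee_rot: [[0.582, -0.813, 0.006], [-0.813, -0.582, 0.001], [0.003, -0.006, -1.0]]
wrist_force: [-3.7, 3.7, 15.8]
gripper_width: 0.248
gripper_force: 30.0
d [-0.001   0.0018 -0.0002] rv [-0.32 -0.16 -0.13] j [ 17.4  25.2 -18.9   0.1 -45.5  18.2] F [-3.7  3.7 15.8] t 9.55
time_s: 10.35
tcp_pos: [0.5684, 0.01, 0.0718]
ee_rot: [[0.584, -0.812, 0.006], [-0.812, -0.584, 0.001], [0.003, -0.005, -1.0]]
wrist_force: [-3.4, 3.0, 16.2]
gripper_width: 0.248
gripper_force: 30.0
d [-0.0009  0.0017 -0.0003] rv [-0.3  -0.15  0.05] j [ 17.4  25.2 -18.9   0.1 -45.6  18.3] F [-3.4  3.  16.2] t 10.35
```

View pics/m.png

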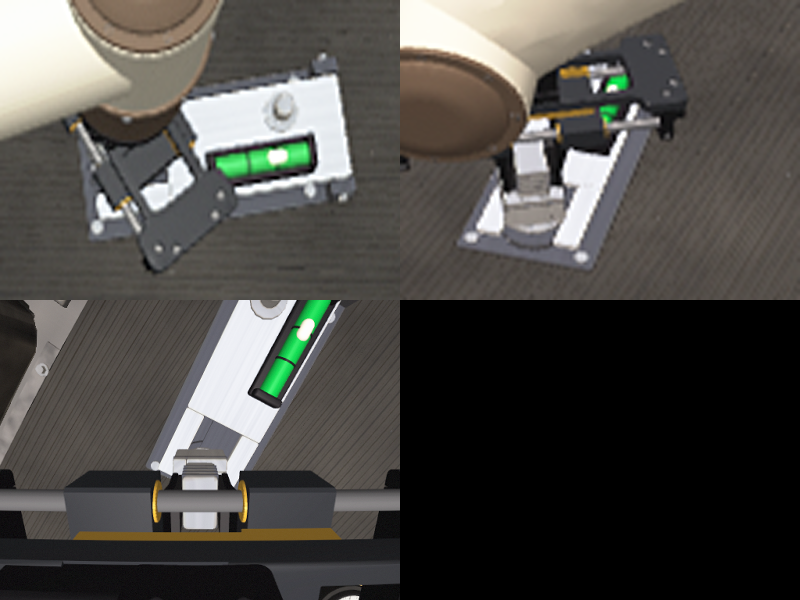

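All three views are usable. The wrist view shows both rings and the bubble between the rings, touching the far one. Next I'll measure along the tube.

```bash
cat > bub.py <<'E'
from station import r, viewer, finish_job;import sys,cv2,pickle,numpy as np;from h import *
n=sys.argv[1] if len(sys.argv)>1 else "wrist"
c=viewer.capture(n);im=c["pixels"];pickle.dump(c,open("b.pkl","wb"))
hsv=cv2.cvtColor(im,cv2.COLOR_RGB2HSV)
g=cv2.inRange(hsv,(45,100,60),(75,255,255))
g[:, :]=cv2.morphologyEx(g,cv2.MORPH_OPEN,np.ones((2,2)))
v,u=np.nonzero(g);P=plane(c,np.c_[u,v],.045);k=(abs(P[:,0]-.575)<.1)&(abs(P[:,1]+.09)<.09);g[:]=0;g[v[k],u[k]]=255
h=cv2.convexHull(np.c_[u[k],v[k]].astype(np.int32));m=cv2.fillConvexPoly(np.zeros_like(g),h,255);m=cv2.erode(m,np.ones((3,3)))
v,u=np.nonzero(m);P=plane(c,np.c_[u,v],.045);col=im[v,u].astype(int)
a=np.radians(9.75);yd=np.array([-np.sin(a),np.cos(a)])
s=(P[:,:2]-[.5667,.0094])@yd*1000
pale=(col.min(1)>120);dark=(col.max(1)<75)
print("tube",s.min().round(1),s.max().round(1),"bubble",s[pale].mean().round(1),s[pale].min().round(1),s[pale].max().round(1),pale.sum())
hist,e=np.histogram(s[dark],np.arange(-140,-20,1.5));t,_=np.histogram(s,e)
print("dark",[(round(x+.75,1),int(q),int(w)) for x,q,w in zip(e,hist,t) if q>.25*w and q>2])
E
python3 bub.py; python3 bub.py top
```

```text
tube -162.0 -83.8 bubble -136.2 -144.5 -128.2 450
dark [(np.float64(-110.8), 45, 67)]
tube -165.9 -89.5 bubble -137.9 -146.2 -129.4 27
dark []
```

```bash
sed -i 's/arange(-140,-20,1.5)/arange(-170,-70,1.5)/' bub.py; python3 steer.py "[[0,0,0,0,0,0,5],[0,0,0,0,0,0,10],[0,0,0,0,0,0,15],[0,0,0,0,0,0,20],[0,0,0,0,0,0,25],[0,0,0,0,0,0,30],[0,0,0,0,0,0,30],[0,0,0,0,0,0,30]]";for i in 1 2; do python3 steer.py "[[0,0,0,0,0,0,0],[0,0,0,0,0,0,0],[0,0,0,0,0,0,0],[0,0,0,0,0,0,0],[0,0,0,0,0,0,0],[0,0,0,0,0,0,0],[0,0,0,0,0,0,0],[0,0,0,0,0,0,0]]" >/dev/null; done; python3 to.py .5665 .0098 .072 185.7; python3 bub.py;python3 bub.py top
```

```text
time_s: 11.4
tcp_pos: [0.5685, 0.0104, 0.0718]
ee_rot: [[0.1, -0.995, 0.006], [-0.995, -0.1, 0.001], [-0.001, -0.006, -1.0]]
wrist_force: [-3.6, 3.7, 15.9]
gripper_width: 0.252
gripper_force: 30.0
d [ 0.0004  0.002  -0.0003] rv [-0.36  0.05  0.05] j [ 17.4  25.2 -18.9   0.  -45.5 -11.7] F [-4.4  4.4 17.1] t 13.0
tube -131.3 -83.5 bubble -126.1 -131.2 -120.4 334
dark [(np.float64(-112.2), 26, 73), (np.float64(-110.8), 31, 73)]
tube -166.3 -88.7 bubble -129.5 -136.7 -122.2 25
dark []
```

```bash
python3 steer.py "[[0,0,0,0,0,0,5],[0,0,0,0,0,0,10],[0,0,0,0,0,0,14],[0,0,0,0,0,0,18],[0,0,0,0,0,0,18],[0,0,0,0,0,0,18],[0,0,0,0,0,0,18],[0,0,0,0,0,0,18]]";for i in 1 2; do python3 steer.py "[[0,0,0,0,0,0,0],[0,0,0,0,0,0,0],[0,0,0,0,0,0,0],[0,0,0,0,0,0,0],[0,0,0,0,0,0,0],[0,0,0,0,0,0,0],[0,0,0,0,0,0,0],[0,0,0,0,0,0,0]]" >/dev/null; done; python3 to.py .5665 .0098 .072 167.7; python3 bub.py; cp b.pkl bw.pkl;python3 bub.py top; python3 - <<'E'
import pickle,cv2,numpy as np
a=pickle.load(open("b.pkl","rb"))["pixels"][160:195,295:360,::-1];b=pickle.load(open("bw.pkl","rb"))["pixels"][:,:,::-1]
cv2.imwrite("pics/n.png",np.hstack([cv2.resize(a,(500,300),interpolation=cv2.INTER_CUBIC),cv2.resize(b,(300,300))]))
E
```

```text
time_s: 13.9
tcp_pos: [0.5687, 0.0106, 0.0718]
ee_rot: [[-0.212, -0.977, 0.007], [-0.977, 0.212, 0.002], [-0.003, -0.006, -1.0]]
wrist_force: [-3.9, 5.6, 15.9]
gripper_width: 0.254
gripper_force: 30.0
d [ 0.0013  0.002  -0.0002] rv [-0.35  0.19  0.05] j [ 17.4  25.2 -18.9   0.  -45.5 -29.7] F [-3.9  5.6 16. ] t 15.5
tube -136.4 -83.4 bubble -123.8 -132.1 -116.0 479
dark [(np.float64(-136.2), 6, 6), (np.float64(-112.2), 34, 72), (np.float64(-110.8), 18, 71), (np.float64(-83.8), 17, 43)]
tube -166.3 -88.7 bubble -125.2 -134.0 -117.2 26
dark []
```

View pics/n.png

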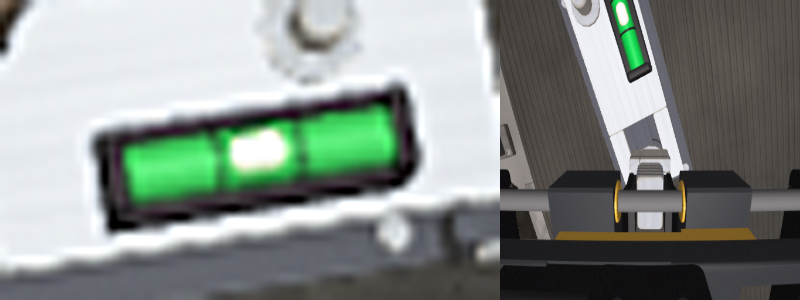

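Top view: rings at about x = 218 and 300 in the crop, bubble centre about 258, so it is essentially centred. I'll let it settle and confirm with a sub-pixel profile.

```bash
for i in 1 2; do python3 steer.py "[[0,0,0,0,0,0,0],[0,0,0,0,0,0,0],[0,0,0,0,0,0,0],[0,0,0,0,0,0,0],[0,0,0,0,0,0,0],[0,0,0,0,0,0,0],[0,0,0,0,0,0,0],[0,0,0,0,0,0,0]]" >/dev/null; done; python3 to.py .5665 .0098 .072 167.7; python3 bub.py; cat > prof.py <<'E'
import pickle,sys;from h import *
c=pickle.load(open("b.pkl","rb"));T=np.linalg.inv(c["world_from_camera"]);a=np.radians(9.75);yd=np.array([-np.sin(a),np.cos(a)]);xd=np.array([np.cos(a),np.sin(a)])
P,C=cloud(c,295,360,160,195);C=C.astype(int);g=(C[:,1]>150)&(C[:,0]<110)&(C[:,2]<130);ctr=P[g].mean(0);print("green centre",ctr.round(4))
zz=.045;uv=np.mgrid[160:195,295:360];Q=plane(c,np.c_[uv[1].ravel(),uv[0].ravel()],zz);G=c["pixels"][160:195,295:360].reshape(-1,3).astype(float)
g=(G[:,1]>130)&(G[:,0]<110);xc=np.median(Q[g][:,:2]@xd)
s=(Q[:,:2]-[.5667,.0094])@yd*1000;x=(Q[:,:2]@xd-xc)*1000;k=abs(x)<5
for e in np.arange(-150,-100,1.):
    w=np.exp(-.5*((s[k]-e)/.8)**2);print(e,*(w@G[k]/w.sum()).round(0)[:2],end=" | ")
E
python3 bub.py top;python3 prof.py
```

```text
d [ 0.0013  0.0019 -0.0002] rv [-0.35  0.18  0.05] j [ 17.4  25.2 -18.9   0.  -45.5 -29.7] F [-3.   5.4 16.2] t 17.2
tube -136.4 -83.4 bubble -123.9 -132.1 -116.0 480
dark [(np.float64(-136.2), 6, 6), (np.float64(-112.2), 35, 72), (np.float64(-110.8), 19, 71), (np.float64(-83.8), 18, 43)]
tube -166.3 -88.7 bubble -125.4 -134.0 -117.2 27
dark []
green centre [ 0.5694 -0.1184  0.0452]
-150.0 81.0 228.0 | -149.0 78.0 225.0 | -148.0 78.0 224.0 | -147.0 75.0 220.0 | -146.0 78.0 224.0 | -145.0 79.0 225.0 | -144.0 80.0 229.0 | -143.0 80.0 229.0 | -142.0 78.0 227.0 | -141.0 78.0 222.0 | -140.0 72.0 200.0 | -139.0 68.0 173.0 | -138.0 62.0 154.0 | -137.0 60.0 161.0 | -136.0 64.0 179.0 | -135.0 87.0 212.0 | -134.0 115.0 229.0 | -133.0 141.0 227.0 | -132.0 199.0 236.0 | -131.0 219.0 241.0 | -130.0 235.0 247.0 | -129.0 238.0 248.0 | -128.0 237.0 247.0 | -127.0 241.0 248.0 | -126.0 238.0 245.0 | -125.0 244.0 250.0 | -124.0 240.0 248.0 | -123.0 246.0 251.0 | -122.0 247.0 251.0 | -121.0 249.0 251.0 | -120.0 249.0 251.0 | -119.0 243.0 249.0 | -118.0 216.0 245.0 | -117.0 138.0 226.0 | -116.0 70.0 207.0 | -115.0 58.0 191.0 | -114.0 60.0 170.0 | -113.0 64.0 163.0 | -112.0 66.0 175.0 | -111.0 79.0 216.0 | -110.0 80.0 229.0 | -109.0 81.0 232.0 | -108.0 81.0 230.0 | -107.0 80.0 228.0 | -106.0 82.0 229.0 | -105.0 79.0 227.0 | -104.0 82.0 229.0 | -103.0 81.0 228.0 | -102.0 81.0 227.0 | -101.0 80.0 224.0 |
```

The bubble is centred to within about 0.7 mm in both views and has settled. The foot is still on its stop with about 18 N on it. Handing in.

```bash
python3 -c "
from station import r, viewer, finish_job
print(finish_job())"
```

```text
the job is handed in; nothing more can be done
None
```

The job is handed in: the key is fully home on the stud, the foot is held down on its stop with about 18 N, and the bubble is settled within about 0.7 mm of centre; no verdict was returned.

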